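# Screw the brass air elbow home to its mark

## Robot

A 6-joint arm with a two-finger parallel gripper is mounted at the origin on the work surface. World frame = base frame: x ahead of the robot, y to its left, z up, the work surface at z = 0. Lengths are in m, angles in rad, forces in N, time in s.
With the tool pointing down it reaches from about 0.375 to 0.975 m from the base axis. Payload 3.8 kg.
Tool frame: the origin (TCP) lies at the very end of the fingers, on their centre line; the grasp point (between the pads) lies 19 mm behind it; z points along the fingers, y is the line along which they close (so a half turn about z gives the same grasp; the last joint's range is limited). The gripper opens to 85 mm and grips with 20 to 120 N. Pads are 22 mm wide; open, the fingers measure 114 mm over their backs; the gripper's body (76 mm by 85 mm) begins 54 mm behind the grasp point. The pads swing forward as they close: fully open they stand 13 mm farther back than shut.
Start: joints at [1.078, 0.264, 1.604, -0, 1.274, -0.037], TCP at [0.297, 0.606, 0.231] pointing down, gripper open.
Joint ranges: [-2.63, 2.63], [-0.94, 2.18], [0.31, 2.57], [-1.31, 4.45], [0, 2.66], [-2.55, 2.55]. Speed limits (rad/s): [2.57, 2.57, 3.14, 3.14, 3.14, 3.14].

## Interface

Orientations are given as a rotation vector (axis times angle).
In Python, from workcell import monitor, viewer, job gives the robot as it stands. The module is installed in compiled form; this text tells all that it offers.
- The arm moves only by the tool step_arm, never from a script. Its argument "series" is one flat list of numbers, 4 for each row, row after row: the shift along the tool's x, y, z in m, then the turn about the tool's z in rad. A call has 1 to 8 rows; each row is the pose to reach, as a shift and turn from the pose commanded when the call began, along the tool's axes at that moment; what a row does not reach only later rows make up. A row lasts 1/8 s, in which the tool goes at most 62.5 mm and 10.7 degrees, less where a joint would pass 70% of its speed; a pose out of reach is approached as far as the arm can. A call with a gripper value outside its range is refused whole. "gripper" is the opening, from 0 (shut) to 1 (fully open), set as the call begins (left out, the last holds). The fingers move at their own pace and stop on an object; "newtons" is the grip in N (left out, the last holds). Time passes only in rows, so rows that repeat a pose let the fingers close. It gives the time, the measured TCP pose, the force, the opening and the grip force at its end, in the units of the state.
- monitor.read_state(): the state, without advancing time (a new reading comes with each control period).
- viewer.read_camera(name): name is "scene" or "top"; returns a dict with "image" (480x640x3 uint8, red, green, blue), "intrinsics" (3x3 intrinsics, pixels), "T" (4x4, takes a point from camera to world coordinates). Camera axes: x right, y up, looking along -z (the intrinsics and any distortion apply to the point x, -y, -z); pixel columns grow to the right and rows downward; lengths in m; the calibration is good to about 2 mm. A picture is of the moment at which its call begins. There is no depth.
- job.finish_job(): hands the job in; it is judged then, once.
Trained networks look in a picture, given as the dict that the camera call returned (one of the last four; its "shot" number tells which), for a name from the list of things; names that differ only in an ending like _2 or _b are one class to them, and where a whole thing is asked for, a point or a joint stands for the part that bears it (a point fixed in the world has none). Each returns a list of dicts, best first, with "score" (0 to 1); they miss things now and then, are a little off and sometimes report something else, mostly with a low value. They report only what shows in the picture. A call takes as long as a camera call. They do not tell look-alikes from the thing itself.
- viewer.boxes_of(picture, label): "extent" ([centre column, centre row, width, height] in pixels, round what is visible of it).
- viewer.spot_point(picture, label): "point" ([column, row] in pixels: a listed point, or the origin of a listed thing).
The state is a dict: "time": time; "q": joint angles; "joint_vel": joint speeds; "joint_torque": joint torques, N m; "tool_pos": TCP position; "tcp_rot": TCP orientation; "wrist_force": force on the tool from outside, world axes, zero at the start; "torque": the same for the moment, N m; "width": opening from 0.0 (shut) to 1.0 (fully open); "grip_force": force on a finger pad.
Only numpy, scipy, OpenCV 4.12 (cv2) and the standard library are available. Lean on these libraries where they do the work, as an engineer would, in place of code of your own. Each camera call takes 0.05 s, during which the arm holds its last target. There are 200 camera calls.

## Task

The brass hose elbow in the clamped air block has only been started in its thread: screw it in, clockwise seen from above, until it tightens, and stop with its barb pointing straight out along the red line on its block, not past it. Leave the dark steel elbow in the other clamp as it is, and let go when done.

Things in the scene. Friction and masses are not known exactly. Their poses are not given: they have to be found in the camera images.
- brass_grip (a point): Brass elbow to screw in, turning about a vertical axis. Point: on that axis, centre of its flat-sided grip body (22 mm wide, 34 long along the barb, 36 high, free at both sides and above), 98 mm above the bench, 36 above the block's top. Below it: 26 mm hex collar. The ribbed barb, 12 to 18 mm thick, sticks out level, tip 63 mm from the axis. x: along the barb, outward; z: up. Height does not change.
- brass_elbow (a joint): Screwing angle of the brass elbow, rad, growing clockwise seen from above (tightening). Starts between 0.3 and 0.8; at 1.7 the barb points exactly along the red line; the thread jams at 2.1. The torque needed rises from about 0.2 N m at the start to 0.5 N m at the line. It stays where it is left.
- brass_mark (a point): Outer end of the red line (9 mm wide) on the brass elbow's aluminium block, which is 84 x 50 mm, top 62 mm above the bench, bolted down between lower grey jaws on a green 150 x 180 mm base. The line runs straight out from the screw axis along the top, then down the end face. Point: 42 mm out from the axis, 63 mm above the bench. x: outward along the line; z: up.
- steel_tip (a point): Dark steel elbow in the other, identical clamp: leave alone. Same shape and axes as the brass one, but the point is the tip of its barb, 63 mm out from its screw axis, 98 mm above the bench. The red line on its block does not matter here.
Things that resemble listed ones, but are neither listed nor needed, are in the scene too. What is shaped like the part that bears brass_grip but pink is not meant.

How it is judged:
By the outcome, as a careful person would: the job done as asked, in the order asked, and still so for the second after the job is handed in, with the robot touching nothing.
It also fails if it takes over 29 s, if anything falls off the work surface, if the arm or the gripper's body presses on something with over 40 N, if the wrist force passes 120 N, or if a joint passes its speed limit or range.

## Working session

There is one attempt and no reset: what is moved stays moved. The work goes in short steps, Python scripts to look and compute and a tool call to move; the robot and the scene stay as the last step left them, time stands still between calls to the robot, and variables do not carry over. Pictures are saved under pics/ and viewed, at most 10 in all, crops included, and the job is handed in when it is done.

Besides the shell and the picture viewer there is one more tool, called after ">>>" in YAML: its name, and indented under it one key for each argument. step_arm: Moves the arm, as the interface text tells. Its arguments: {"type":"object","properties":{"series":{"type":"array"},"gripper":{"type":"number"},"newtons":{"type":"number"}},"required":["series"]}

```bash
mkdir -p pics
cat > h.py <<'E'
import numpy as np, cv2
from workcell import monitor, viewer, job
def ray(p,uv):
    K=np.array(p["intrinsics"]);T=np.array(p["T"])
    d=np.linalg.inv(K)@[uv[0],uv[1],1]; d=T[:3,:3]@[d[0],-d[1],-d[2]]
    return T[:3,3],d
def at(p,uv,z):
    o,d=ray(p,uv); return o+d*(z-o[2])/d[2]
def save(p,n,crop=None,f=1):
    im=p["image"]
    if crop: im=im[crop[1]:crop[3],crop[0]:crop[2]]
    im=cv2.resize(im,None,fx=f,fy=f,interpolation=cv2.INTER_CUBIC)
    cv2.imwrite("pics/"+n,cv2.cvtColor(im,cv2.COLOR_RGB2BGR))
E
python3 - <<'E'
from h import *
for c in("top","scene"):
    p=viewer.read_camera(c); save(p,c+"1.png"); print(c,[k for k in p],np.round(p["T"],3).tolist())
    for l,z in(("brass_grip",.098),("brass_mark",.063),("steel_tip",.098)):
        for r in viewer.spot_point(p,l)[:4]: print(l,round(r["score"],2),np.round(r["point"],1),np.round(at(p,r["point"],z),3))
print(monitor.read_state())
E
```

```text
top ['image', 'intrinsics', 'T', 'shot'] [[-0.024, 0.994, -0.105, 0.331], [-1.0, -0.025, -0.01, -0.006], [-0.013, 0.104, 0.994, 1.154], [0.0, 0.0, 0.0, 1.0]]
brass_grip 0.95 [448.6 215.1] [ 0.489 -0.231  0.098]
brass_grip 0.94 [494.8 365.7] [ 0.223 -0.299  0.098]
brass_mark 0.67 [448.7 197.6] [ 0.527 -0.24   0.063]
brass_mark 0.64 [493.3 340.2] [ 0.265 -0.308  0.063]
steel_tip 0.8 [154.3 137. ] [0.646 0.296 0.098]
scene ['image', 'intrinsics', 'T', 'shot'] [[0.599, -0.544, 0.587, 0.962], [0.8, 0.388, -0.457, -0.429], [0.021, 0.744, 0.668, 0.703], [0.0, 0.0, 0.0, 1.0]]
brass_grip 0.76 [123.1 236.4] [ 0.219 -0.298  0.098]
brass_mark 0.81 [236.7 348.1] [ 0.534 -0.243  0.063]
brass_mark 0.79 [130.  270.4] [ 0.274 -0.314  0.063]
steel_tip 0.9 [511.2 244.3] [0.656 0.277 0.098]
{'time': 0.4, 'q': array([ 1.07810106e+00,  2.64054874e-01,  1.60422358e+00,  6.72630206e-06,
        1.27364347e+00, -3.69072358e-02]), 'joint_vel': array([ 0.00090251, -0.00149111, -0.00170266, -0.00088564,  0.00262287,
       -0.00014059]), 'joint_torque': array([-1.76408216e-04, -5.14252138e+01, -3.67013276e+01, -4.82320274e-05,
        4.94174485e-03, -8.13246174e-06]), 'tool_pos': array([0.29706973, 0.60599885, 0.23105432]), 'tcp_rot': array([-7.09751142e-01, -3.06027401e+00,  4.96522490e-04]), 'wrist_force': array([-0.25152005,  0.11619195, -1.51690096]), 'torque': array([ 0.02159463, -0.03359753,  0.01371876]), 'grip_force': 0.0, 'width': 0.9994074861215243}
```

View pics/top1.png

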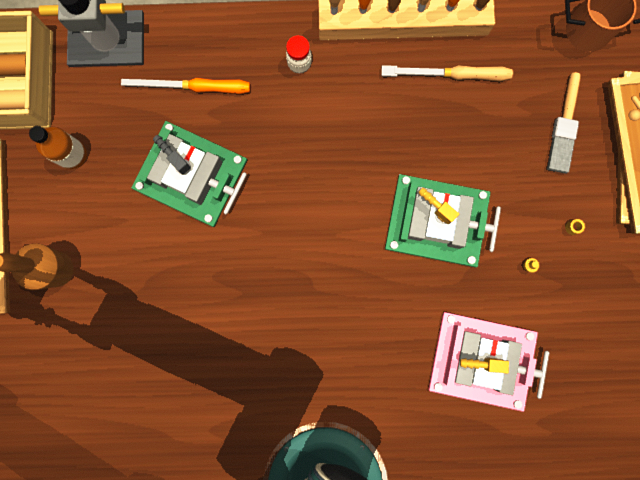

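View pics/scene1.png

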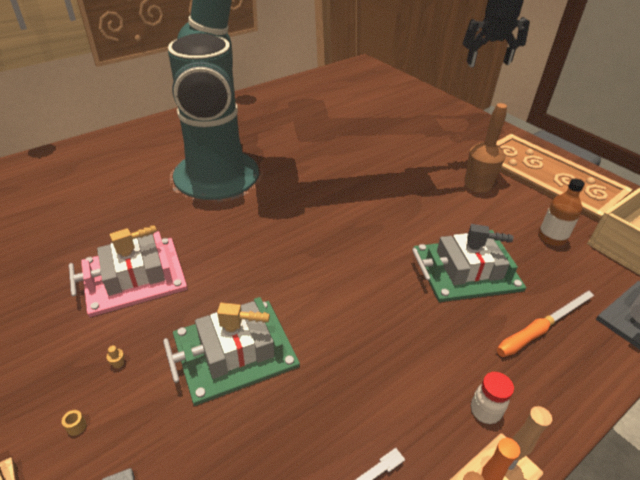

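The top view shows two brass elbows: one on a green base at (448,215) and one on a pink base at (495,366). The steel elbow is at (172,155). The task wants the green one, because its base is green and pink is excluded. I'll confirm with a crop and measure the angles.

Run:
```python
from h import *
p=viewer.read_camera("top"); save(p,"crop.png",(380,165,510,275),6)
im=p["image"].astype(int)
hsv=cv2.cvtColor(p["image"],cv2.COLOR_RGB2HSV)
sub=np.zeros(hsv.shape[:2],bool); sub[165:275,380:510]=1
H,S,V=[hsv[...,i].astype(int) for i in range(3)]
red=sub&((H<5)|(H>174))&(S>170)&(V>140)
r=np.argwhere(red)[:,::-1]; 
br=sub&(H>=15)&(H<=30)&(S>120)&(V>110)
b=np.argwhere(br)[:,::-1]
gr=sub&(H>50)&(H<85)&(S>100); rect=cv2.minAreaRect(np.argwhere(gr)[:,::-1].astype(np.float32))
c=np.array([at(p,u,.01)[:2] for u in cv2.boxPoints(rect)])
print("base",c.round(3).tolist(),"centre",c.mean(0).round(4)); e=c[1]-c[0];print("edge deg",np.degrees(np.arctan2(e[1],e[0])),np.linalg.norm(e))
e=c[2]-c[1];print(np.degrees(np.arctan2(e[1],e[0])),np.linalg.norm(e))
for n,m,z in(("red",r,.063),("brass",b,.105)):
    w=np.array([at(p,u,z)[:2] for u in m]);
    vx,vy,x0,y0=cv2.fitLine(w.astype(np.float32),cv2.DIST_L2,0,.01,.01).ravel()
    print(n,len(m),m.min(0),m.max(0),np.degrees(np.arctan2(vy,vx)),w.mean(0).round(4))
print(p["intrinsics"])
```

```text
base [[0.439, -0.124], [0.586, -0.157], [0.546, -0.336], [0.4, -0.3]] centre [ 0.4927 -0.2291]
edge deg -12.841556134127536 0.15079719638554157
-102.65713114328558 0.18270864936758363
red 24 [444 194] [448 201] -15.05974 [ 0.5273 -0.2361]
brass 524 [408 175] [490 267] 48.927166 [ 0.5016 -0.2184]
[[597.3373493    0.         316.63181654]
 [  0.         597.3373493  244.7165256 ]
 [  0.           0.           1.        ]]
```

View pics/crop.png

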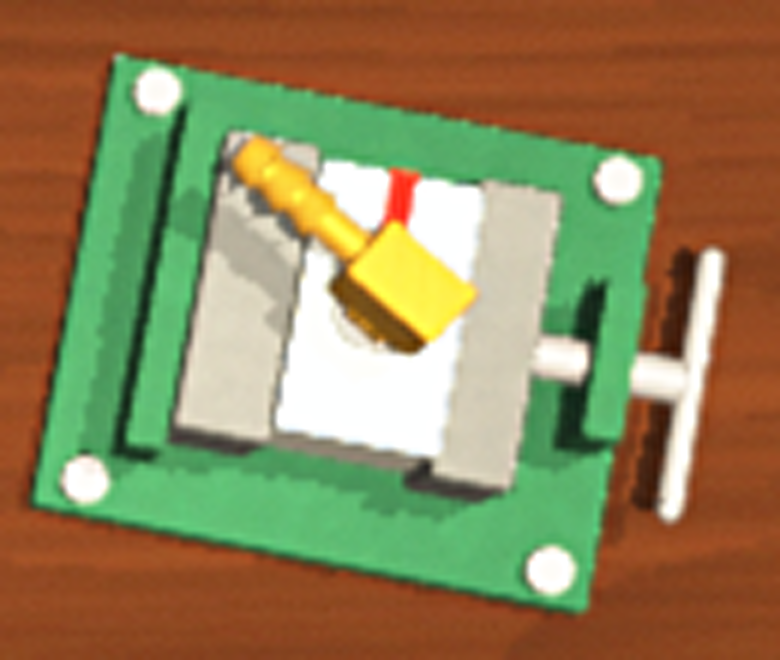

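Confirmed: the elbow on the green base at (448,212), with its red line at (447,197) and barb tip at (422,190). Next I'll work out the barb angle and the approach.

```bash
cat >> h.py <<'E'
from scipy.spatial.transform import Rotation as Ro
def ang(v): return np.degrees(np.arctan2(v[1],v[0]))
def plan(axis,ydir_barb,z):
    s=monitor.read_state(); R=Ro.from_rotvec(s["tcp_rot"]).as_matrix()
    print("shift tool",(R.T@(np.array([*axis,z])-s["tool_pos"])).round(4),"toolx deg",ang(R[:2,0]).round(2),"turn(+ = cw) to put toolx on barb",round(ang(R[:2,0])-ydir_barb,2),"q",s["q"].round(3),"t",s["time"])
E
python3 - <<'E'
from h import *
p=viewer.read_camera("top")
f=lambda c:(380+(c[0]+.5)/6-.5,165+(c[1]+.5)/6-.5)
C=[at(p,f(c),.116)[:2] for c in((400,222),(477,293),(428,345),(348,270))]
C=np.array(C);ctr=C.mean(0);print("ctr",ctr,"long sides",ang(C[0]-C[1]),ang(C[3]-C[2]),"lens",np.linalg.norm(C-np.roll(C,-1,0),axis=1))
tip=at(p,f((252,155)),.102)[:2];print("tip",tip,np.linalg.norm(tip-ctr),ang(tip-ctr))
a=at(p,f((404,172)),.063)[:2];print("mark",a,ang(a-ctr),np.linalg.norm(a-ctr))
# block top edges, z=.062
B=[at(p,f(c),.062)[:2] for c in((322,160),(485,183),(440,457),(275,432))];print("blk",np.mean(B,0),ang(B[0]-B[3]),ang(B[1]-B[2]))
plan(ctr,ang(tip-ctr),.079)
E
```

```text
ctr [ 0.49238228 -0.22749494] long sides 44.81996115875015 44.430006241076036 lens [0.03042042 0.02117122 0.03181365 0.0209983 ]
tip [ 0.53410863 -0.18447352] 0.05993272221408139 45.875496883881326
mark [ 0.53510317 -0.23758006] -13.282634752042352 0.0438951459858223
blk [ 0.49329083 -0.2286407 ] -12.137443013178173 -11.933745075812855
shift tool [-0.5423 -0.6625  0.1523] toolx deg 153.88 turn(+ = cw) to put toolx on barb 108.01 q [ 1.078  0.264  1.604  0.     1.274 -0.037] t 0.5
```

>>> step_arm:
  series: [-0.034,-0.0415,0,0.12,-0.068,-0.083,0,0.24,-0.102,-0.1245,0,0.36,-0.136,-0.166,0,0.48,-0.17,-0.2075,0,0.6,-0.204,-0.249,0,0.72,-0.238,-0.29,0,0.84,-0.272,-0.331,0,0.96]
  gripper: 0.75
  newtons: 60

```text
time: 1.5
tool_pos: [0.3959, 0.1876, 0.2317]
tcp_rot: [2.046, 2.383, 0.002]
wrist_force: [-0.1, -0.8, 0.5]
width: 0.75
grip_force: 0.0
```

```bash
python3 -c "
from h import *
plan((.4925,-.228),45.2,.160)"
```

```text
shift tool [-0.4254  0.0327  0.0717] toolx deg 98.68 turn(+ = cw) to put toolx on barb 53.48 q [ 0.386 -0.2    2.081 -0.     1.259  0.234] t 1.5
```

>>> step_arm:
  series: [-0.055,0.004,0,0.13,-0.11,0.008,0.01,0.26,-0.165,0.012,0.02,0.39,-0.22,0.017,0.03,0.52,-0.275,0.021,0.04,0.65,-0.33,0.025,0.05,0.78,-0.38,0.029,0.06,0.9,-0.4254,0.0327,0.0717,0.933]

```text
time: 2.5
tool_pos: [0.4941, -0.2283, 0.1597]
tcp_rot: [2.899, 1.209, 0.001]
wrist_force: [-0.6, 0.3, -0.4]
width: 0.747
grip_force: 0.0
```

Run:
```python
from h import *
plan((.4925,-.228),45.2,.081)
for c in ("scene","top"):
    p=viewer.read_camera(c)
    for l,z in(("brass_grip",.098),("brass_mark",.063)):
        for r in viewer.spot_point(p,l)[:3]: print(c,l,round(r["score"],2),np.round(r["point"],1),np.round(at(p,r["point"],z),3))
    if c=="scene": save(p,"hover.png",(140,200,340,350),4)
```

```text
shift tool [-0.001  -0.0014  0.0787] toolx deg 45.27 turn(+ = cw) to put toolx on barb 0.07 q [-0.479  0.074  1.962  0.     1.105  0.302] t 2.5
scene brass_grip 0.87 [121.9 237. ] [ 0.22  -0.3    0.098]
scene brass_grip 0.6 [226.4 315.2] [ 0.494 -0.235  0.098]
scene brass_mark 0.75 [236.2 345.4] [ 0.529 -0.241  0.063]
scene brass_mark 0.55 [131.2 268.9] [ 0.271 -0.311  0.063]
top brass_grip 0.72 [448.1 212.4] [ 0.494 -0.231  0.098]
top brass_mark 0.92 [447.  193.3] [ 0.535 -0.238  0.063]
```

View pics/hover.png

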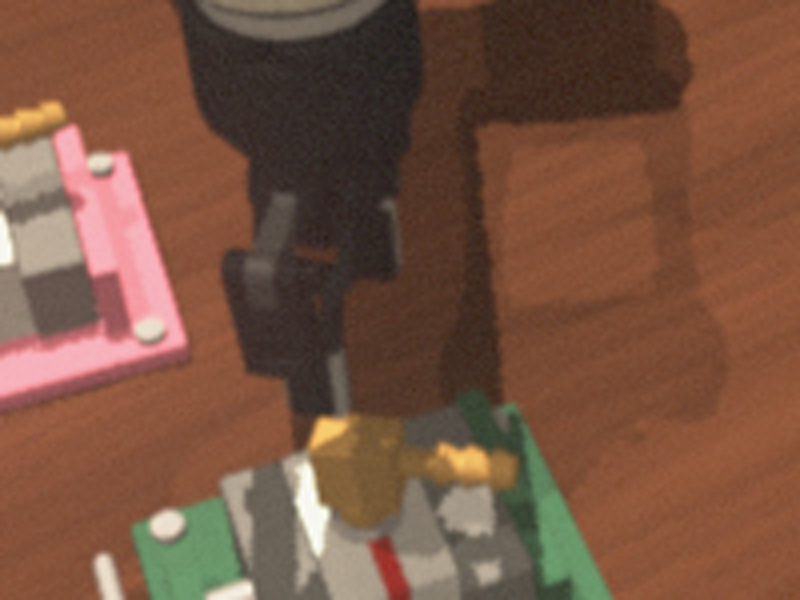

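The hover view shows the brass grip at crop (355,470), clear below the fingers, with the barb pointing right and the red line at (390,560). I'll go down and close.

>>> step_arm:
  series: [-0.001,0,0.03,0,-0.001,0,0.06,0,-0.001,0,0.079,0,-0.001,0,0.079,0]

```text
time: 3.3
tool_pos: [0.4918, -0.2254, 0.0793]
tcp_rot: [-2.895, -1.214, 0.003]
wrist_force: [-0.4, 0.4, 1.5]
width: 0.753
grip_force: 0.0
```

>>> step_arm:
  series: [0,0,0,0,0,0,0,0,0,0,0,0,0,0,0,0,0,0,0,0,0,0,0,0]
  gripper: 0
  newtons: 60

```text
time: 4.05
tool_pos: [0.4948, -0.228, 0.0823]
tcp_rot: [2.895, 1.211, 0.004]
wrist_force: [2.6, -2.8, 5.5]
width: 0.246
grip_force: 60.6
```

Run:
```python
from h import *
s=monitor.read_state();print(s["wrist_force"],s["torque"],s["width"],s["grip_force"])
plan((.493,-.229),-12.8,.081)
p=viewer.read_camera("top"); save(p,"grip.png",(380,150,510,260),5)
```

```text
[ 2.58265516 -2.83195477  5.49733555] [-0.24292892 -0.28196474 -0.05392087] 0.2456488573700891 60.561473965644836
shift tool [-0.002  -0.0006  0.0013] toolx deg 45.41 turn(+ = cw) to put toolx on barb 58.21 q [-0.477  0.158  2.027 -0.     0.952  0.301] t 4.05
```

View pics/grip.png

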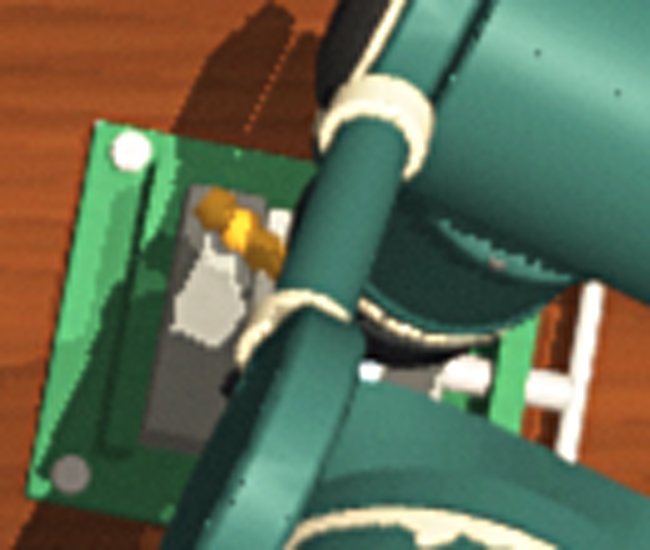

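>>> step_arm:
  series: [0,0,0,0.14,0,0,0,0.28,0,0,0,0.42,0,0,0,0.56,0,0,0,0.7,0,0,0,0.84,0,0,0,0.84]

```text
time: 4.97
tool_pos: [0.4957, -0.2302, 0.0824]
tcp_rot: [3.135, -0.075, 0.01]
wrist_force: [4.5, -10.7, 0.6]
width: 0.248
grip_force: 59.8
```

Run:
```python
from h import *
s=monitor.read_state();print(s["wrist_force"],s["torque"],s["width"],s["grip_force"],s["tool_pos"])
plan((.493,-.229),-12.8,.081)
p=viewer.read_camera("scene"); save(p,"turn.png",(160,260,320,380),5)
```

```text
[  4.50945052 -10.69964801   0.59209308] [-1.28624202 -0.58861958 -0.108076  ] 0.24844711517958398 59.81645107269287 [ 0.49570282 -0.23015304  0.0823639 ]
shift tool [-0.0028 -0.001   0.0013] toolx deg -2.74 turn(+ = cw) to put toolx on barb 10.06 q [-0.479  0.159  2.026 -0.003  0.949  1.142] t 4.975
```

View pics/turn.png

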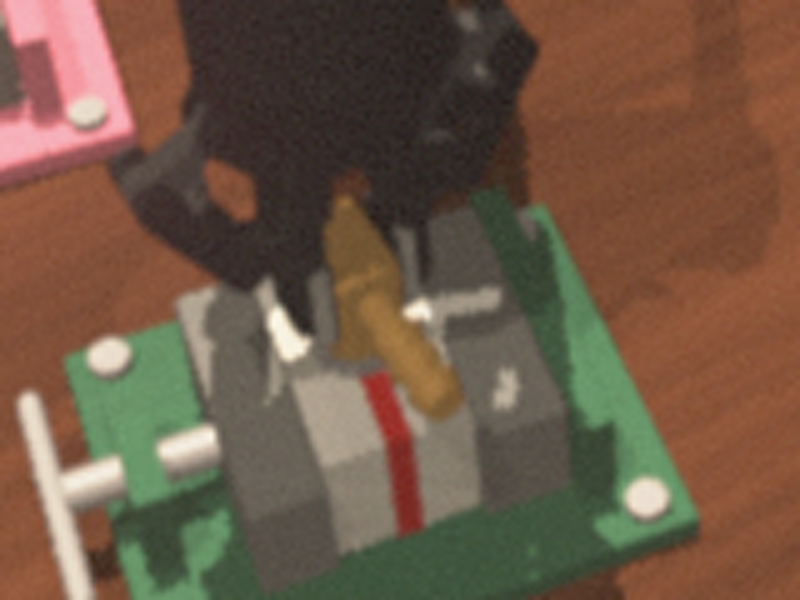

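The barb now lies just short of the red line: tip at crop (440,395), line at (380,385) to (410,530). I'll measure the remaining angle.

Run:
```python
from h import *
p=viewer.read_camera("scene")
f=lambda c:(160+(c[0]+.5)/5-.5,260+(c[1]+.5)/5-.5)
tip=at(p,f((440,395)),.098)[:2]; b=at(p,f((372,308)),.098)[:2]
r0=at(p,f((377,376)),.062)[:2]; r1=at(p,f((396,434)),.062)[:2]
print("tip",tip,ang(tip-(.493,-.229)),"barb dir",ang(tip-b),"line",r0,r1,ang(r1-r0),ang(r1-(.493,-.229)))
T=np.array(p["T"]);K=np.array(p["intrinsics"])
def pr(w):
    c=T[:3,:3].T@(np.array(w)-T[:3,3]);c=K@[c[0],-c[1],-c[2]];c=c[:2]/c[2];return ((c-(160,260))*5).round(0)
for a in(3,0,-3,-6,-13):
    d=np.array([np.cos(np.radians(a)),np.sin(np.radians(a))])
    print(a,[pr([*(np.array([.493,-.229])+d*l),.098]) for l in(.017,.04,.063)])
d=np.array([np.cos(np.radians(-12.8)),np.sin(np.radians(-12.8))])
print("mark line",[pr([*(np.array([.493,-.229])+d*l),.062]) for l in(.02,.042)])
```

```text
tip [ 0.55235158 -0.23099716] -1.9272583681053035 barb dir -0.03337685807343428 line [ 0.50966969 -0.23172183] [ 0.53274933 -0.23818409] -15.642169540306414 -13.009900419453324
3 [array([376., 299.]), array([417., 345.]), array([459., 392.])]
0 [array([373., 300.]), array([411., 348.]), array([450., 398.])]
-3 [array([371., 301.]), array([405., 351.]), array([440., 403.])]
-6 [array([368., 303.]), array([399., 354.]), array([431., 408.])]
-13 [array([362., 305.]), array([384., 360.]), array([406., 417.])]
mark line [array([375., 382.]), array([396., 435.])]
```

>>> step_arm:
  series: [0,0.0005,0,0.085,0,0.001,0,0.165,0,0.001,0,0.165]

```text
time: 5.45
tool_pos: [0.4957, -0.2307, 0.0824]
tcp_rot: [3.119, -0.332, 0.01]
wrist_force: [4.9, -7.5, 1.1]
width: 0.249
grip_force: 60.0
```

Run:
```python
from h import *
s=monitor.read_state();print(s["wrist_force"],s["torque"],s["tool_pos"])
plan((.493,-.229),-12.8,.081)
p=viewer.read_camera("scene"); save(p,"turn2.png",(190,290,290,365),8)
T=np.array(p["T"]);K=np.array(p["intrinsics"])
def pr(w):
    c=T[:3,:3].T@(np.array(w)-T[:3,3]);c=K@[c[0],-c[1],-c[2]];c=c[:2]/c[2];return ((c-(190,290)+.5)*8).round(0)
for a in(-9,-11,-13,-15):
    d=np.array([np.cos(np.radians(a)),np.sin(np.radians(a))])
    print(a,[pr([*(np.array([.493,-.229])+d*l),.098]) for l in(.017,.04,.063)])
```

```text
[ 4.93575719 -7.53011614  1.14990828] [-1.07855922 -0.58056881 -0.08657685] [ 0.49567247 -0.23065839  0.08239226]
shift tool [-0.003  -0.0011  0.0014] toolx deg -12.16 turn(+ = cw) to put toolx on barb 0.64 q [-4.800e-01  1.600e-01  2.025e+00 -2.000e-03  9.490e-01  1.305e+00] t 5.45
-9 [array([349., 250.]), array([392., 335.]), array([437., 423.])]
-11 [array([346., 251.]), array([385., 337.]), array([426., 427.])]
-13 [array([343., 252.]), array([378., 340.]), array([414., 431.])]
-15 [array([340., 253.]), array([371., 342.]), array([403., 435.])]
```

View pics/turn2.png

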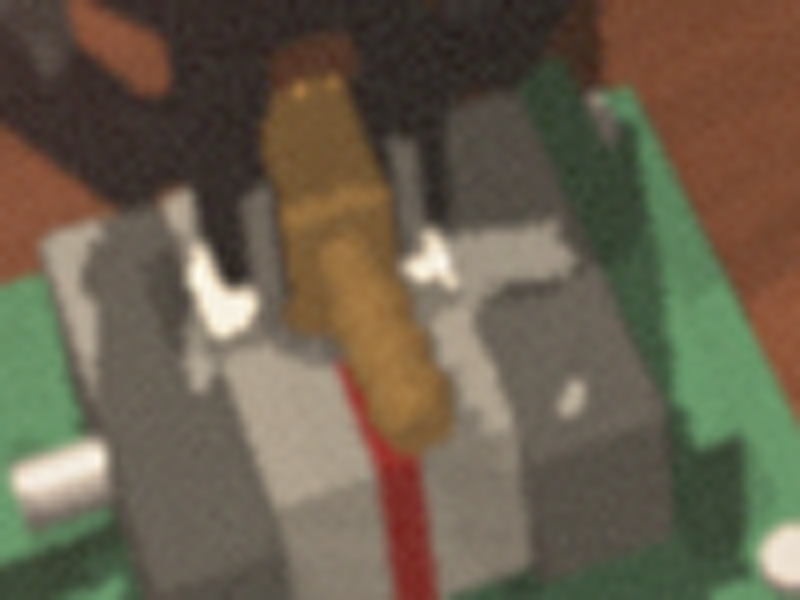

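The barb tip at crop (413,420) now hangs over the line at (405,470), and the tool reads about 0.6° short. I'll release, back off and check from above.

>>> step_arm:
  series: [0,0,0,0,0,0,0,0,0,0,0,0,0,0,0,0]
  gripper: 0.75

```text
time: 6.0
tool_pos: [0.4925, -0.2274, 0.0802]
tcp_rot: [-3.124, 0.332, 0.001]
wrist_force: [-0.9, 0.1, 0.0]
width: 0.751
grip_force: 0.0
```

>>> step_arm:
  series: [0,0,-0.04,0,0,0,-0.09,0,-0.05,0,-0.12,0,-0.09,-0.05,-0.12,0,-0.09,-0.11,-0.12,0,-0.09,-0.17,-0.12,0,-0.09,-0.23,-0.12,0,-0.09,-0.23,-0.12,0]

```text
time: 7.0
tool_pos: [0.4535, 0.0198, 0.2007]
tcp_rot: [-3.124, 0.322, -0.0]
wrist_force: [-0.3, 0.1, -0.2]
width: 0.75
grip_force: 0.0
```

Run:
```python
from h import *
plan((.493,-.229),-12.8,.081)
p=viewer.read_camera("top"); save(p,"top2.png",(400,170,500,245),8)
q=viewer.read_camera("scene"); save(q,"sc2.png",(180,280,300,370),6)
```

```text
shift tool [0.0894 0.2356 0.1195] toolx deg -11.77 turn(+ = cw) to put toolx on barb 1.03 q [-1.200e-02 -1.420e-01  2.091e+00  1.000e-03  1.193e+00  1.764e+00] t 7.0
```

View pics/top2.png

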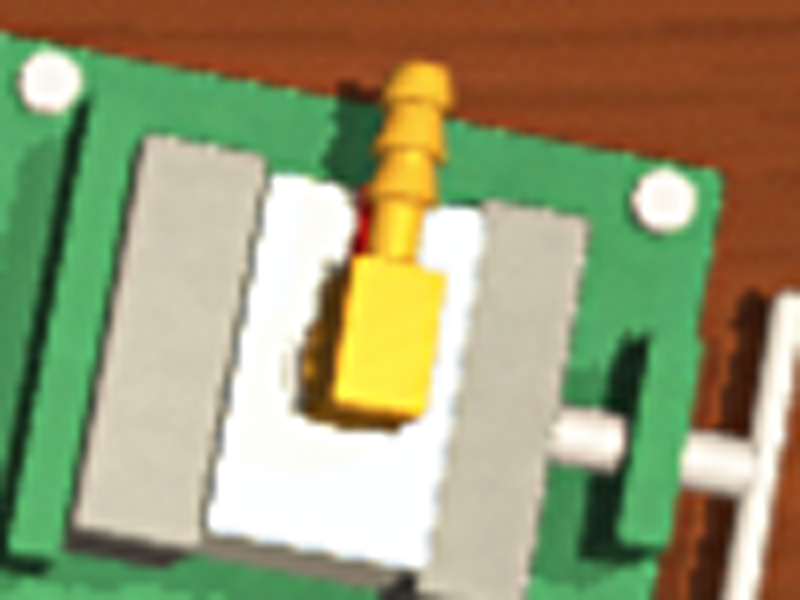

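View pics/sc2.png

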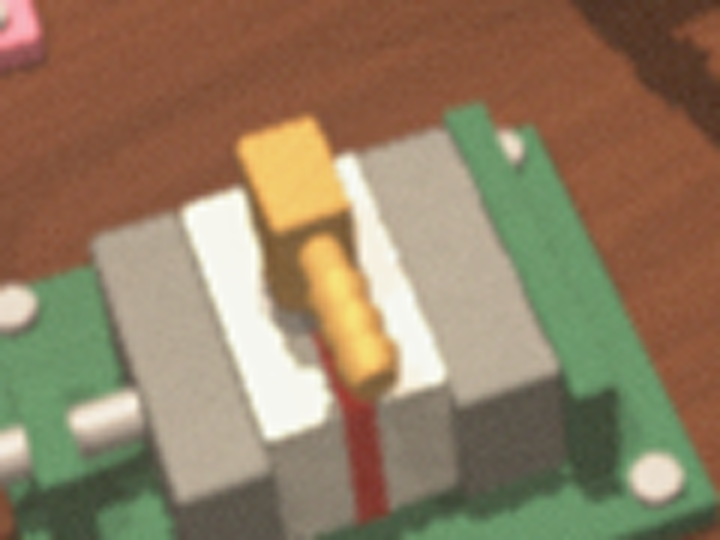

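Run:
```python
from h import *
p=viewer.read_camera("top")
f=lambda c:(400+(c[0]+.5)/8-.5,170+(c[1]+.5)/8-.5)
A=lambda a,b,z:round(float(ang(at(p,f(b),z)[:2]-at(p,f(a),z)[:2])),2)
print("block L",A((207,535),(268,178),.062),"jaws",A((70,535),(147,138),.055),A((525,595),(585,215),.055))
print("base right edge",A((645,600),(722,172),.01))
print("grip",A((333,405),(352,258),.116),A((422,415),(445,272),.116),"barb",A((396,255),(420,65),.100),A((385,340),(420,65),.102))
# segmentation of brass vs edges
hsv=cv2.cvtColor(p["image"],cv2.COLOR_RGB2HSV);H,S,V=[hsv[...,i].astype(int) for i in range(3)]
m=np.zeros(H.shape,bool);m[175:222,435:462]=1
b=m&(H>=18)&(H<=32)&(S>140)&(V>175)
pts=[];
for r in range(178,221):
    c=np.where(b[r])[0]
    if len(c)>3: pts.append(at(p,((c.min()+c.max())/2,r),.102 if r<201 else .116)[:2])
    
pts=np.array(pts);k=np.polyfit(pts[:,0],pts[:,1],1);print(len(pts),"fit",np.degrees(np.arctan(k[0])))
n=len(pts)
q=pts[:22];print("barb only",np.degrees(np.arctan(np.polyfit(q[:,0],q[:,1],1)[0])))
g=((H>50)&(H<85)&(S>100)); g[:,:380]=0;g[:,510:]=0;g[:165]=0;g[275:]=0
cs,_=cv2.findContours(g.astype(np.uint8),0,1);c=max(cs,key=cv2.contourArea)
qd=cv2.approxPolyDP(cv2.convexHull(c),6,True)[:,0];w=[at(p,u,.01)[:2] for u in qd];print([ (round(float(ang(w[i]-w[i-1])),2),round(float(np.linalg.norm(w[i]-w[i-1])),3)) for i in range(len(w))])
for s in("top",):
    tip=at(p,f((419,75)),.100)[:2];print("tip/axis",ang(tip-(.493,-.229)),tip, [viewer.spot_point(p,"brass_grip")[0]["point"]])
```

```text
block L -12.03 jaws -13.13 -11.71
base right edge -13.05
grip -9.86 -11.71 barb -9.75 -9.81
43 fit -12.666116694317665
barb only -11.896189737784255
[(-13.56, 0.146), (-102.58, 0.175), (167.18, 0.146), (77.28, 0.177)]
tip/axis -10.146439683597375 [ 0.55391277 -0.23990116] [[446.6, 214.4]]
```

Run:
```python
from h import *
q=viewer.read_camera("scene")
f=lambda c:(180+(c[0]+.5)/6-.5,280+(c[1]+.5)/6-.5)
P=lambda c,z:at(q,f(c),z)[:2]
print("grip top edges",ang(P((272,232),.116)-P((238,142),.116)),ang(P((352,202),.116)-P((315,117),.116)))
print("barb",ang(P((377,372),.098)-P((320,250),.098)),"tip/axis",ang(P((377,372),.098)-(.493,-.229)))
print("block edges",ang(P((268,440),.062)-P((183,207),.062)),ang(P((446,380),.062)-P((357,153),.062)))
print("jaw",ang(P((178,500),.055)-P((93,240),.055)),ang(P((556,370),.055)-P((440,128),.055)))
print("line top end",P((355,410),.062),ang(P((355,410),.062)-(.493,-.229)))
```

```text
grip top edges -13.335724204115433 -12.270577753469079
barb -10.447430113703748 tip/axis -10.58707817203427
block edges -12.860466585339962 -14.209292146526451
jaw -13.072082972979105 -12.10415226191465
line top end [ 0.53519168 -0.23970315] -14.234474674472278
```

```bash
python3 -c "
from h import *
print(job.finish_job())"
```

```text
the job is handed in; nothing more can be done
None
```

I screwed the brass elbow in to the red line and handed the job in at about 7 s. By my camera estimate the barb sits about 1–2° short of the line, not past it; I left the steel elbow alone, and the gripper is open and clear.

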